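Set the count dial and hold the row fence in its detent

ROBOT

A 6-joint arm with a two-finger parallel gripper is mounted at the origin on the work surface. World frame = base frame: x ahead of the robot, y to its left, z up, the work surface at z = 0. Lengths are in m, angles in degrees, forces in N, time in s.
With the tool pointing down it reaches from about 0.4 to 0.825 m from the base axis. Payload 7 kg.
Tool frame: the origin (TCP) lies between the finger pads; the fingertips stand ctrl.nose_length ahead of it and the grasp point (between the pads) lies 2 mm behind it (ctrl.nose_length is the distance from the TCP to the fingertips, in m); z points along the fingers, y is the line along which they close (so a half turn about z gives the same grasp; the last joint's range is limited). The gripper opens to 88 mm and grips with 3 to 60 N. Pads are 19 mm wide; open, the fingers measure 130 mm over their backs; the gripper's body (78 mm by 193 mm) begins 47 mm behind the grasp point.
Start: joints at [-57.004, 20.546, 0.682, 0, -70.136, -16.507], TCP at [0.192, -0.647, 0.244] pointing down, gripper open.
Joint ranges: [-176.03, 176.03], [-82.01, 121.73], [-58.28, 71.71], [-173.87, 95.51], [-174.79, -0.11], [-173.66, 173.66]. Speed limits (degrees/s): [136.94, 136.94, 172.46, 180, 180, 180].

INTERFACE

Orientations are given as [roll, pitch, yaw] about the fixed x, y, z axes, in that order (R = Rz(yaw) Ry(pitch) Rx(roll)).
In Python, from plant import ctrl gives the robot as it stands.
- The arm moves only by the tool apply_moves, never from a script. Its argument "commands" is a list of rows, each a list of 3 entries, a list of its own where there are three numbers: the shift along the world's x, y, z in cm, then the turn about the world's z in rad, then the closure, from 0 (fully open) to 1 (shut). In form: [[[x, y, z], turn, jaw], ...]. A call has 1 to 20 rows; each row is the pose to reach, as a shift and turn from the pose commanded when the call began; what a row does not reach only later rows make up. A row lasts 1/12 s, in which the tool goes at most 41.7 mm and 7.16 degrees, less where a joint would pass 70% of its speed; a pose out of reach is approached as far as the arm can. A call with a gripper value outside its range is refused whole. The fingers move at their own pace and stop on an object; the grip force is fixed at half the most. Time passes only in rows, so rows that repeat a pose let the fingers close. It gives the time, the measured TCP pose, the force, the opening and the grip force at its end, in the units of the state.
- ctrl.get_obs(): the state, without advancing time (a new reading comes with each control period).
- ctrl.snapshot(name): name is "scene" or "top" or "wrist"; returns a dict with "img" (400x640x3 uint8, red, green, blue), "fx", "fy", "cx", "cy" (pixels), "T" (4x4, takes a point from camera to world coordinates). Camera axes: x right, y up, looking along -z (the intrinsics and any distortion apply to the point x, -y, -z); pixel columns grow to the right and rows downward; lengths in m; the calibration is good to about 2 mm. A picture is of the moment at which its call begins. There is no depth.
- ctrl.close_job(): hands the job in; it is judged then, once.
Trained networks look in a picture, given as the dict that the camera call returned (one of the last four; its "shot" number tells which), for a name from the list of things; names that differ only in an ending like _2 or _b are one class to them, and where a whole thing is asked for, a point or a joint stands for the part that bears it (a point fixed in the world has none). Each returns a list of dicts, best first, with "score" (0 to 1); they miss things now and then, are a little off and sometimes report something else, mostly with a low value. They report only what shows in the picture. A call takes as long as a camera call. They do not tell look-alikes from the thing itself.
- ctrl.search_frame(picture, target): "at" ([column, row] in pixels, amid what is visible of it).
- ctrl.spot_point(picture, target): "at" ([column, row] in pixels: a listed point, or the origin of a listed thing).
The state is a dict: "clock": time; "joint_pos": joint angles; "qvel": joint speeds; "tau": joint torques, N m; "tool_pos": TCP position; "orientation": TCP orientation; "force": force on the tool from outside, world axes, zero at the start; "moment": the same for the moment, N m; "opening": finger opening in m; "gripper_force": force on a finger pad.
Only numpy, scipy, OpenCV 4.12 (cv2) and the standard library are available. Lean on these libraries where they do the work, as an engineer would, in place of code of your own. Each camera call takes 0.05 s, during which the arm holds its last target. There are 200 camera calls.

TASK

On the candy-packing bench, turn the black count dial until its white pointer clicks into place at the green stud. Then take the red row fence by its upright handle and slide it along the rail to the green clip until its spring ball clicks into the clip's notch, fully seated. Finish while still gripping the handle with the fence resting still in the notch, so that the next row can be laid against it; leave the dial at green and the other things on the bench where they are.

Things in the scene. Friction and masses are not known exactly. Their poses are not given: they have to be found in the camera images.
- dial (a joint): Angle (rad) of the black count dial about its vertical axis; grows counter-clockwise seen from above, range -1.25 to 1.25. Spring-ball detents at -1.10, -0.55, 0, 0.55 and 1.10; it starts near 0. Between detents it takes about 0.08 N m, and when let go within 0.15 rad of a detent it snaps into it.
- dial_grip (a point): Grip point of the dial, on its axis: centre of an upright bar 56 mm long (along this frame's x, at the dial's present angle), 14 mm thick (along y), its top 12 mm above this point. Below is a disc 66 mm across, its top 22 mm under this point, on a fixed round grey housing 136 mm across and 20 mm high.
- dial_pointer (a point): Pointing end of the dial: the point 53 mm from the axis along the bar, on the frame's -x side (the side with the white line and white tab), at the studs' radius and height.
- mark_green: Green round stud, 18 mm across and 3 mm high, fixed on the grey housing 53 mm from the dial's axis; origin at its underside. Four such studs (green, orange, white, blue) stand at the dial's detents -1.10, -0.55, 0.55 and 1.10; which is where changes from run to run.
- fence (a joint): Position (m) of the red fence along its rail, 0 to 0.20; grows towards the jig's +y. It starts at 0 to 0.05, always on the -y side of the green clip. Sliding friction about 1 to 3 N.
- fence_grip (a point): Grip point on the red fence: centre of the width of its upright handle, a plate 36 mm wide (x, across the rail) by 12 mm thick (y, along the rail) whose top is 16 mm above this point. Under it is a block 46 mm (x) by 42 mm (y), its top 30 mm below this point. This point is 77 mm above the bench.
- fence_ball (a point): Centre of the steel spring ball, 8 mm across, under the brass plunger on the fence's robot side (30 mm towards -x of the fence's middle). Its place along the rail is that of fence_grip.
- clip_notch (a point): Seat of the ball in the green clip, somewhere in the rail's +y half; x, y parallel to the jig's. Ridges lie 7 mm to either side along the rail: the ball meets the first 14 mm before the seat, climbs it against 7 to 11 N, then drops 3 mm into the notch; pushing it out takes 7 to 11 N. With the grip loosened it centres itself. Seated: fence_ball and clip_notch coincide.
- jig: Fixed row jig: aluminium and plywood base 196 mm (x) by 360 mm (y), 12 mm high, with a straight steel rail along its y axis at its x = 0 and blue end posts 36 mm high at y = +-171 mm; origin on the bench under the rail's middle, x away from the robot. The fence's 98 mm blade reaches to +x over the deck, its top 45 mm above the bench. The clip's green tab is 32 mm high at x = -51 mm.
- paper_box: Bystander: clear box with a block of wrapper papers, 75 x 110 x 45 mm, origin at the middle of its underside; not to be moved.
- candy_brick: Bystander: pale packed brick of candy, 80 x 120 x 44 mm, origin at the middle of its underside; not to be moved.
- band_cup: Bystander: yellow cup, 68 mm across and 70 mm high, origin at the middle of its underside; not to be moved.
Mind the look-alikes: they are no part of the job. What is shaped like the part that bears dial but blue or orange is not meant.

How it is judged:
By the outcome, as a careful person would: the job done as asked, in the order asked, and still so for the second after the job is handed in, while the arm keeps its last pose, push and grip.
It also fails if it takes over 64 s, if anything falls off the work surface, if the arm or the gripper's body presses on something with over 40 N, if the wrist force passes 120 N, or if a joint passes its speed limit or range.

## Working session

There is one attempt and no reset: what is moved stays moved. The work goes in short steps, Python scripts to look and compute and a tool call to move; the robot and the scene stay as the last step left them, time stands still between calls to the robot, and variables do not carry over. Pictures are saved under pics/ and viewed, at most 10 in all, crops included, and the job is handed in when it is done.

Besides the shell and the picture viewer there is one more tool, called after "Emit:" as name(argument=value, ...), one argument or row to a line, values as JSON. apply_moves: Moves the arm, as the interface text tells. Its arguments: {"type":"object","properties":{"commands":{"type":"array"}},"required":["commands"]}

```bash
ls; mkdir -p pics
cat > h.py <<'E'
import numpy as np, cv2
from plant import ctrl
def shot(n,save=None):
    p=ctrl.snapshot(n)
    if save: cv2.imwrite('pics/'+save,cv2.cvtColor(p['img'],cv2.COLOR_RGB2BGR))
    return p
def back(p,uv,z):
    T=np.array(p['T']);d=T[:3,:3]@np.array([(uv[0]-p['cx'])/p['fx'],-(uv[1]-p['cy'])/p['fy'],-1.])
    o=T[:3,3];return o+d*(z-o[2])/d[2]
def proj(p,X):
    T=np.array(p['T']);c=T[:3,:3].T@(np.array(X)-T[:3,3])
    return p['cx']+p['fx']*c[0]/-c[2],p['cy']-p['fy']*c[1]/-c[2]
E
python3 - <<'E'
from h import *
for n in ('top','scene'):
    p=shot(n,n+'1.png'); print(n,[k for k in p if k!='img'],np.round(p['T'],3).tolist(),p['fx'],p.get('dist'))
    for t,z in (('dial_grip',.06),('dial_pointer',.023),('mark_green',.02),('fence_grip',.077),('fence_ball',.03),('clip_notch',.02),('jig',0),('paper_box',0),('candy_brick',0),('band_cup',0)):
        for r in ctrl.spot_point(p,t)[:4]: print(t,np.round(r['at'],1),round(r['score'],2),np.round(back(p,r['at'],z),3))
print(ctrl.nose_length,ctrl.get_obs())
E
```

```text
pics
top ['fx', 'fy', 'cx', 'cy', 'T', 'shot'] [[0.016, 0.984, -0.178, 0.33], [-1.0, 0.015, -0.007, -0.0], [-0.004, 0.178, 0.984, 1.377], [0.0, 0.0, 0.0, 1.0]] 513.8307646416541 None
dial_grip [325.7 231.5] 0.91 [ 0.476 -0.005  0.06 ]
dial_grip [404.  248.8] 0.77 [ 0.434 -0.206  0.06 ]
dial_grip [251.3 262.6] 0.69 [0.393 0.183 0.06 ]
dial_grip [332.6 252.1] 0.49 [ 0.423 -0.023  0.06 ]
dial_pointer [329.  255.1] 0.82 [ 0.418 -0.015  0.023]
dial_pointer [400.  267.8] 0.76 [ 0.388 -0.2    0.023]
dial_pointer [258.8 283.7] 0.67 [0.341 0.167 0.023]
dial_pointer [325.2 156.7] 0.16 [ 0.684 -0.001  0.023]
mark_green [336.6 252.4] 0.61 [ 0.425 -0.035  0.02 ]
fence_grip [328.8 158.8] 0.89 [ 0.664 -0.01   0.077]
fence_ball [326. 159.] 0.59 [ 0.675 -0.003  0.03 ]
fence_ball [329.2 173. ] 0.58 [ 0.637 -0.012  0.03 ]
clip_notch [298.5 173.8] 0.59 [0.636 0.071 0.02 ]
jig [305.8 165.3] 0.95 [0.664 0.052 0.   ]
paper_box [199.4 219.4] 0.87 [0.51  0.337 0.   ]
paper_box [325.6 255.2] 0.25 [ 0.419 -0.006  0.   ]
candy_brick [465.2 206.9] 0.71 [ 0.555 -0.382  0.   ]
band_cup [198.  146.1] 0.73 [0.715 0.
[... 1148 characters left out ...]
.556 -0.374  0.   ]
0.017 {'clock': 1.1, 'joint_pos': array([-5.70037714e+01,  2.05455451e+01,  6.81229434e-01,  9.42686288e-05,
       -7.01383221e+01, -1.65063263e+01]), 'qvel': array([ 0.02210098,  0.06804425,  0.01105811,  0.00637938,  0.02049156,
       -0.01493921]), 'tau': array([-3.53754649e-04, -5.82399380e+01,  2.93308425e+01,  7.00243011e+00,
        1.26064487e-02, -4.62471235e-06]), 'tool_pos': array([ 0.1915532 , -0.64720515,  0.2435652 ]), 'orientation': array([ 1.79997496e+02, -8.34456132e-04, -1.63510066e+02]), 'force': array([ 0.50159769, -0.56000984,  0.0669935 ]), 'moment': array([-0.01184334,  0.02931168,  0.00683089]), 'gripper_force': 0.0, 'opening': 0.087990493171463}
```

Run:
```python
import cv2,numpy as np
a=cv2.imread('pics/top1.png')[120:310,220:450]; b=cv2.imread('pics/scene1.png')[90:330,230:480]
a=cv2.resize(a,(460,380),interpolation=3);b=cv2.resize(b,(396,380),interpolation=3)
cv2.imwrite('pics/c1.png',np.hstack([a,b])[:,:800])
```

```text
(no output)
```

View pics/c1.png

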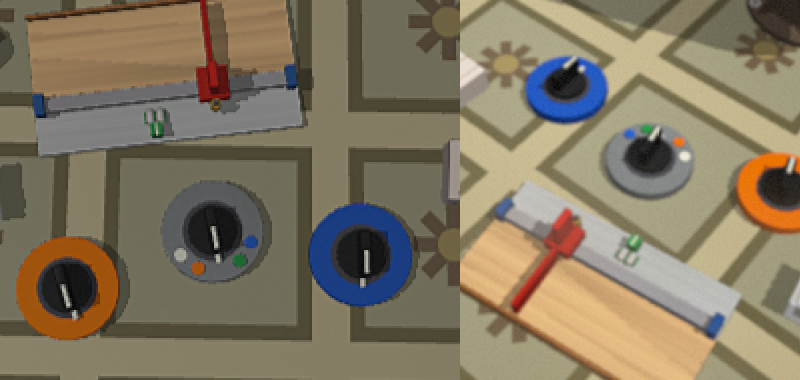

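The left half is the top view. The wanted dial is the black one on the grey housing, at about pixel (326,236). The look-alikes are blue (401,247) and orange (253,263). The pointer at (328,251) faces the robot. Green (340,250) is one detent counter-clockwise and blue is two; orange and white lie on the other side. The red handle is at (327,157) and the clip at (298,181).

Run:
```python
from h import *
P={n:shot(n) for n in('top','scene')}
def tri(a,b):
    A=[];B=[]
    for p,uv in((P['top'],a),(P['scene'],b)):
        d=back(p,uv,0)-np.array(p['T'])[:3,3];d/=np.linalg.norm(d);M=np.eye(3)-np.outer(d,d);A.append(M);B.append(M@np.array(p['T'])[:3,3])
    return np.linalg.solve(sum(A),sum(B))
for n,a,b in(('dial',[325.7,231.5],[350.1,179.3]),('ptr',[329,255.1],[358.1,174.5]),('fgrip',[328.8,158.8],[292.4,229.4]),('ball',[329.2,173],[301.5,233.5]),('notch',[298.5,173.8],[334.7,250.8])): print(n,tri(a,b).round(4))
t=P['top']
for n,uv,z in(('green',(340,250),.023),('orange',(319,253.5),.023),('white',(310,247),.023),('blue',(345.5,240.5),.023),('postL',(239.5,172),.03),('postR',(365.5,158),.03)): print(n,back(t,uv,z).round(4))
```

```text
dial [ 0.475  -0.0041  0.0613]
ptr [ 0.4193 -0.0165  0.0137]
fgrip [ 0.6656 -0.0108  0.0724]
ball [ 0.6395 -0.0125  0.0188]
notch [0.632  0.0734 0.0277]
green [ 0.4315 -0.0434  0.023 ]
orange [0.4215 0.0116 0.023 ]
white [0.4381 0.0356 0.023 ]
blue [ 0.4568 -0.0577  0.023 ]
postL [0.6358 0.229  0.03  ]
postR [ 0.6798 -0.1096  0.03  ]
```

Emit:
apply_moves(
  commands=[
    [[3,6,0],-0.05,0],
    [[5,12,0],-0.1,0],
    [[7,16,0],-0.1,0],
    [[9,20,0],-0.1,0],
    [[11,24,0],-0.1,0],
    [[13,28,0],-0.1,0],
    [[15,32,0],-0.1,0],
    [[17,36,0],-0.1,0],
    [[18,40,0],-0.1,0],
    [[19,44,0],-0.1,0],
    [[20,48,0],-0.1,0],
    [[20,52,0],-0.1,0],
    [[20,56,0],-0.1,0],
    [[20,60,0],-0.1,0],
    [[20,63,0],-0.1,0],
    [[20,64,0],-0.1,0],
    [[20,64,0],-0.1,0],
    [[20,64,0],-0.1,0],
    [[20,64,0],-0.1,0],
    [[20,64,0],-0.1,0],
  ],
)

```text
clock: 2.87
tool_pos: [0.3915, -0.0076, 0.2436]
orientation: [-180.0, 0.0, -169.2]
force: [0.3, -0.1, -0.3]
opening: 0.0875
gripper_force: 0.0
```

Run:
```python
from h import *
p=shot('wrist','w1.png'); print(np.round(p['T'],3).tolist(),p['fx'])
for t,z in (('dial_grip',.06),('dial_pointer',.023),('mark_green',.02),('fence_grip',.077),('fence_ball',.03),('clip_notch',.025),('jig',0)):
    for r in ctrl.spot_point(p,t)[:4]: print(t,np.round(r['at'],1),round(r['score'],2),np.round(back(p,r['at'],z),4))
```

```text
[[-0.188, -0.948, -0.257, 0.321], [0.982, -0.181, -0.05, -0.02], [0.001, -0.262, 0.965, 0.385], [0.0, 0.0, 0.0, 1.0]] 325.5998159324659
dial_grip [300.2 243.5] 0.97 [ 0.4617 -0.0071  0.06  ]
dial_grip [119.  190.4] 0.81 [ 0.4386 -0.2007  0.06  ]
dial_grip [485.7 212.7] 0.66 [0.3909 0.178  0.06  ]
dial_pointer [135.5 135.5] 0.74 [ 0.3858 -0.2056  0.023 ]
dial_pointer [471.7 159.4] 0.65 [0.3419 0.1648 0.023 ]
dial_pointer [299.  194.5] 0.56 [ 0.4181 -0.0177  0.023 ]
mark_green [275.3 201.5] 0.75 [ 0.4324 -0.0434  0.02  ]
fence_grip [275.  200.8] 0.23 [ 0.4144 -0.0402  0.077 ]
```

View pics/w1.png

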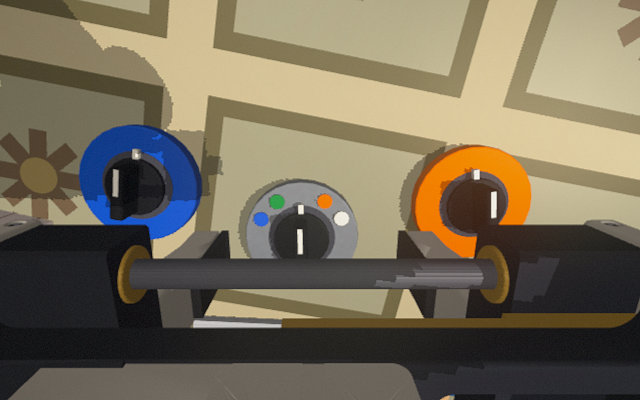

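The wrist view shows the grey housing at (302,235), the pointer tab at (300,195) and the green stud at (276,201). The blue and orange look-alikes are to its sides. The bar is parallel to the finger planes.

Run:
```python
from h import *
for n,f,win,seed in(('top','top1.png',(260,400,190,290),(326,265)),('scene','scene1.png',(290,410,130,230),(350,0))):
    p=shot(n);im=cv2.imread('pics/'+f);h=cv2.cvtColor(im,cv2.COLOR_BGR2HSV)
    print(n,'grey px',h[[200,262][0] if n=='scene' else 262, 326 if n=='top' else 330])
    x0,x1,y0,y1=win
    m=np.zeros(h.shape[:2],np.uint8); s=h[y0:y1,x0:x1]
    m[y0:y1,x0:x1]=((s[...,1]<30)&(s[...,2]>60)&(s[...,2]<190)).astype(np.uint8)
    m=cv2.morphologyEx(m,cv2.MORPH_OPEN,np.ones((3,3)))
    k,l,st,c=cv2.connectedComponentsWithStats(m);i=1+np.argmax(st[1:,4]);print(st[i],c[i])
    pts=np.argwhere(l==i)[:,::-1].astype(np.int32);hull=cv2.convexHull(pts)[:,0]
    W=np.array([back(p,u,.018)[:2] for u in hull.astype(float)])
    print(cv2.minEnclosingCircle(W.astype(np.float32)))
```

```text
top grey px [ 26  51 110]
[301 210  51  47 941] [322.43676939 228.12858661]
((0.4710809886455536, -0.005773599725216627), 0.06810519099235535)
scene grey px [110   6 139]
[ 322  174   56   42 1197] [347.55639098 198.06766917]
((0.4776250422000885, -0.00360882468521595), 0.07069184631109238)
```

Emit:
apply_moves(
  commands=[
    [[4,0.1,0],0,0],
    [[8,0.2,0],0,0],
    [[8,0.2,-4],0,0],
    [[8,0.2,-8],0,0],
    [[8,0.2,-12],0,0],
    [[8,0.2,-15],0,0],
    [[8,0.2,-17],0,0],
    [[8,0.2,-18.3],0,0],
    [[8,0.2,-18.3],0,0],
    [[8,0.2,-18.3],0,0.5],
    [[8,0.2,-18.3],0,0.8],
    [[8,0.2,-18.3],0,1],
    [[8,0.2,-18.3],0,1],
    [[8,0.2,-18.3],0,1],
    [[8,0.2,-18.3],0,1],
    [[8,0.2,-18.3],0,1],
    [[8,0.2,-18.3],0,1],
  ],
)

```text
clock: 4.78
tool_pos: [0.4717, -0.0052, 0.0608]
orientation: [180.0, 0.0, -169.2]
force: [-0.5, 0.4, 0.3]
opening: 0.04
gripper_force: 0.0
```

Run:
```python
from h import *
o=ctrl.get_obs();print({k:np.round(o[k],4) for k in('clock','tool_pos','force','moment','opening','gripper_force')})
```

```text
{'clock': np.float64(4.7833), 'tool_pos': array([ 0.4717, -0.0052,  0.0608]), 'force': array([-0.4743,  0.3567,  0.2849]), 'moment': array([ 0.0459, -0.0147, -0.0328]), 'opening': np.float64(0.04), 'gripper_force': np.float64(0.0)}
```

Fingers are still closing.

Emit:
apply_moves(
  commands=[
    [[0,0,0],0,1],
    [[0,0,0],0,1],
    [[0,0,0],0,1],
    [[0,0,0],0,1],
    [[0,0,0],0,1],
    [[0,0,0],0,1],
    [[0,0,0],0,1],
    [[0,0,0],0,1],
    [[0,0,0],0,1],
    [[0,0,0],0,1],
  ],
)

```text
clock: 5.62
tool_pos: [0.4716, -0.0063, 0.0606]
orientation: [-179.9, -0.0, -169.2]
force: [3.7, -8.2, -0.6]
opening: 0.0135
gripper_force: 30.0
```

Emit:
apply_moves(
  commands=[
    [[0,-0.1,0],0,1],
    [[0,-0.1,0],0.1,1],
    [[0,-0.1,0],0.2,1],
    [[0,-0.1,0],0.3,1],
    [[0,-0.1,0],0.4,1],
    [[0,-0.1,0],0.5,1],
    [[0,-0.1,0],0.55,1],
    [[0,-0.1,0],0.55,1],
    [[0,-0.1,0],0.55,1],
    [[0,-0.1,0],0.55,1],
  ],
)

```text
clock: 6.45
tool_pos: [0.4716, -0.0063, 0.0606]
orientation: [-180.0, -0.0, -137.8]
force: [1.1, -1.4, 1.6]
opening: 0.0139
gripper_force: 30.0
```

Run:
```python
from h import *
o=ctrl.get_obs();print({k:np.round(o[k],4) for k in('clock','tool_pos','force','moment','opening','orientation')})
p=shot('wrist');s=shot('scene')
for q in(p,s):
  for t,z in (('dial_grip',.06),('dial_pointer',.023),('mark_green',.02)):
    for r in ctrl.spot_point(q,t)[:3]: print(t,np.round(r['at'],1),round(r['score'],2),np.round(back(q,r['at'],z),4))
a=cv2.resize(p['img'][150:270,240:370],(390,360),interpolation=3);b=cv2.resize(s['img'][120:240,285:415],(390,360),interpolation=3)
cv2.imwrite('pics/c2.png',np.hstack([a,b])[...,::-1])
```

```text
{'clock': np.float64(6.45), 'tool_pos': array([ 0.4716, -0.0063,  0.0606]), 'force': array([ 1.1438, -1.412 ,  1.5723]), 'moment': array([-0.3791,  0.0403,  0.1484]), 'opening': np.float64(0.0139), 'orientation': array([-1.799959e+02, -5.400000e-03, -1.378261e+02])}
dial_grip [313.7 251.7] 0.73 [ 0.4667 -0.0086  0.06  ]
mark_green [312.3 137.6] 0.76 [ 0.4301 -0.0427  0.02  ]
dial_grip [295.1 137.5] 0.79 [ 0.4564 -0.1927  0.06  ]
dial_grip [435.4 199.9] 0.69 [0.3983 0.1824 0.06  ]
dial_grip [351. 182.] 0.66 [0.4786 0.0027 0.06  ]
dial_pointer [345.1 169.4] 0.97 [ 0.434 -0.049  0.023]
dial_pointer [310.3 129.6] 0.72 [ 0.3858 -0.2051  0.023 ]
dial_pointer [437.8 194. ] 0.72 [0.3535 0.1696 0.023 ]
```

View pics/c2.png

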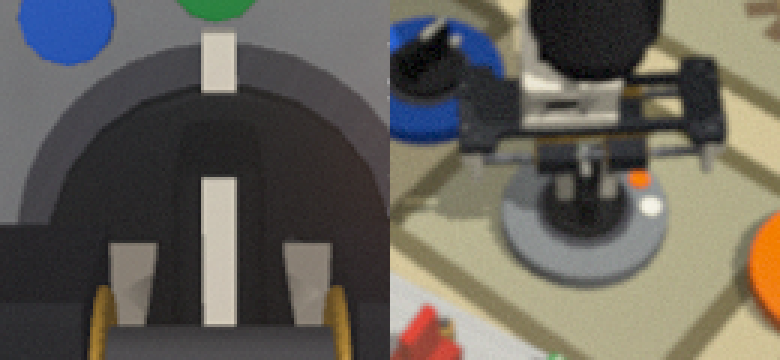

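The pointer lines up with the green stud (both near column 217 of the wrist crop). Releasing, then moving towards the fence.

Emit:
apply_moves(
  commands=[
    [[0,0,0],0,0.8],
    [[0,0,0],0,0.5],
    [[0,0,0],0,0.4],
    [[0,0,0],0,0.4],
    [[0,0,0],0,0.4],
    [[0,0,0],0,0.4],
    [[0,0,0],0,0.4],
    [[0,0,0],0,0.4],
    [[0,0,2],0,0.4],
    [[0,0,5],0,0.4],
    [[0,0,9],0,0.4],
    [[0,0,13],-0.1,0.4],
    [[0,0,17],-0.2,0.4],
    [[2,0,18],-0.3,0.4],
    [[5,0,18],-0.4,0.4],
    [[8,0,18],-0.5,0.4],
    [[9.5,0,18],-0.6,0.4],
    [[9.5,0,18],-0.61,0.4],
    [[9.5,0,18],-0.61,0.4],
    [[9.5,0,18],-0.61,0.4],
  ],
)

```text
clock: 8.52
tool_pos: [0.5658, -0.0064, 0.2401]
orientation: [-180.0, -0.1, -172.6]
force: [0.4, 0.2, -0.4]
opening: 0.0521
gripper_force: 0.0
```

Run:
```python
from h import *
p=shot('wrist','w2.png');s=shot('scene','s2.png')
for q in(p,s):
  for t,z in (('dial_grip',.06),('dial_pointer',.023),('mark_green',.02),('fence_grip',.077),('fence_ball',.025),('clip_notch',.025),('jig',0)):
    for r in ctrl.spot_point(q,t)[:2]: print(t,np.round(r['at'],1),round(r['score'],2),np.round(back(q,r['at'],z),4))
```

```text
dial_grip [541.6  21.6] 0.82 [0.3939 0.1784 0.06  ]
dial_grip [118.3  20.8] 0.67 [ 0.4424 -0.1968  0.06  ]
dial_pointer [296.1  42. ] 0.96 [ 0.4326 -0.0399  0.023 ]
dial_pointer [606.4 161.8] 0.22 [0.5091 0.3158 0.023 ]
mark_green [290.   43.6] 0.65 [ 0.4344 -0.0462  0.02  ]
fence_grip [303.8 276.2] 0.71 [ 0.6627 -0.0023  0.077 ]
clip_notch [373.5 234.3] 0.65 [0.6266 0.0742 0.025 ]
jig [353.6 250.8] 0.77 [0.6612 0.0593 0.    ]
dial_grip [349.4 180.5] 0.85 [ 0.4775 -0.0029  0.06  ]
dial_grip [438.1 204.6] 0.66 [0.4055 0.1939 0.06  ]
dial_pointer [442.3 192.8] 0.91 [0.3437 0.1761 0.023 ]
dial_pointer [346.9 170.8] 0.68 [ 0.4346 -0.0428  0.023 ]
fence_grip [296.1 229.9] 0.71 [ 0.6637 -0.0023  0.077 ]
fence_grip [334.  249.6] 0.42 [0.6495 0.0901 0.077 ]
fence_ball [301.  232.6] 0.59 [ 0.6411 -0.0125  0.025 ]
fence_ball [424.3 371.6] 0.15 [0.7212 0.3656 0.025 ]
clip_notch [336.5 249.7] 0.58 [0.6245 0.077  0.025 ]
jig [322.5 265.8] 0.91 [0.6648 0.0699 0.    ]
```

View pics/w2.png

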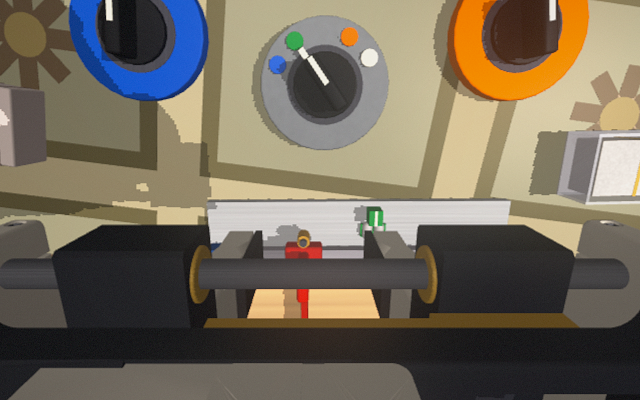

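The dial stays at green: the pointer at (305,50) aims at the stud at (295,41). The red handle is at (303,285) between the fingers, the plunger at (304,241) and the clip notch at about (373,230). Descending onto the handle.

Emit:
apply_moves(
  commands=[
    [[4,0,0],0,0.4],
    [[8,0.1,0],0,0.4],
    [[10,0.1,0],0,0.4],
    [[10,0.1,-4],0,0.4],
    [[10,0.1,-8],0,0.4],
    [[10,0.1,-12],0,0.4],
    [[10,0.1,-14],0,0.4],
    [[10,0.1,-15.5],0,0.4],
    [[10,0.1,-16.3],0,0.4],
    [[10,0.1,-16.3],0,0.7],
    [[10,0.1,-16.3],0,1],
    [[10,0.1,-16.3],0,1],
    [[10,0.1,-16.3],0,1],
    [[10,0.1,-16.3],0,1],
    [[10,0.1,-16.3],0,1],
    [[10,0.1,-16.3],0,1],
    [[10,0.1,-16.3],0,1],
    [[10,0.1,-16.3],0,1],
    [[10,0.1,-16.3],0,1],
    [[10,0.1,-16.3],0,1],
  ],
)

```text
clock: 10.98
tool_pos: [0.6668, -0.0051, 0.0782]
orientation: [-180.0, 0.0, -172.6]
force: [-1.9, 0.8, 5.7]
opening: 0.0115
gripper_force: 30.0
```

Run:
```python
from h import *
o=ctrl.get_obs();print({k:np.round(o[k],4) for k in('clock','tool_pos','force','moment','opening','orientation')})
p=shot('wrist','w3.png');s=shot('scene','s3.png')
for q in(p,s):
  for t,z in (('fence_grip',.077),('fence_ball',.025),('clip_notch',.025)):
    for r in ctrl.spot_point(q,t)[:2]: print(t,np.round(r['at'],1),round(r['score'],2),np.round(back(q,r['at'],z),4))
```

```text
{'clock': np.float64(10.9833), 'tool_pos': array([ 0.6668, -0.0051,  0.0782]), 'force': array([-1.8932,  0.7623,  5.7482]), 'moment': array([0.3323, 0.6221, 0.215 ]), 'opening': np.float64(0.0115), 'orientation': array([-1.799946e+02,  4.240000e-02, -1.726492e+02])}
fence_grip [317.8 260.8] 0.74 [ 0.6657 -0.0021  0.077 ]
fence_ball [312.7 179.3] 0.89 [ 0.6375 -0.0082  0.025 ]
clip_notch [446.2 179.7] 0.83 [0.6272 0.0728 0.025 ]
fence_grip [294.6 233.5] 0.92 [0.6723 0.0011 0.077 ]
fence_ball [300.4 232.5] 0.62 [ 0.6418 -0.0138  0.025 ]
clip_notch [336.3 249.7] 0.47 [0.6247 0.0766 0.025 ]
```

View pics/w3.png

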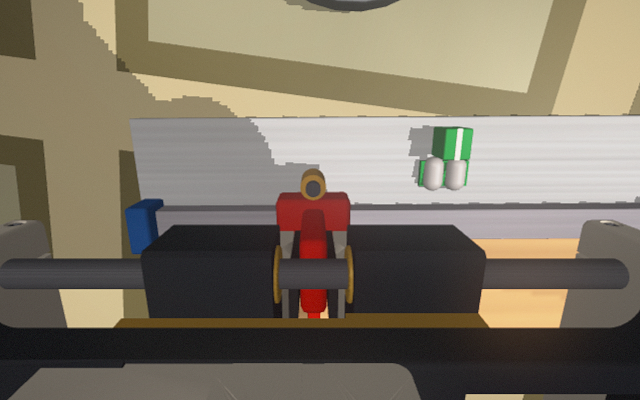

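The handle is held, with the plunger at (313,184). The notch lies between the two ridges at about (445,174), roughly 81 mm further along the rail. Sliding most of the way.

Emit:
apply_moves(
  commands=[
    [[-0.13,1,0],0,1],
    [[-0.26,2,0],0,1],
    [[-0.39,3,0],0,1],
    [[-0.52,4,0],0,1],
    [[-0.65,5,0],0,1],
    [[-0.74,5.7,0],0,1],
    [[-0.81,6.2,0],0,1],
    [[-0.81,6.2,0],0,1],
    [[-0.81,6.2,0],0,1],
  ],
)

```text
clock: 12.13
tool_pos: [0.6584, 0.0573, 0.0782]
orientation: [180.0, 0.0, -172.6]
force: [-2.5, 0.6, 6.7]
opening: 0.0121
gripper_force: 30.0
```

Run:
```python
from h import *
o=ctrl.get_obs();print({k:np.round(o[k],4) for k in('clock','tool_pos','force','moment','opening','orientation')})
p=shot('wrist','w4.png')
for q in(p,):
  for t,z in (('fence_grip',.077),('fence_ball',.025),('clip_notch',.025)):
    for r in ctrl.spot_point(q,t)[:2]: print(t,np.round(r['at'],1),round(r['score'],2),np.round(back(q,r['at'],z),4))
cv2.imwrite('pics/c4.png',cv2.resize(p['img'][110:230,240:440],(800,480),interpolation=3)[...,::-1])
```

```text
{'clock': np.float64(12.1333), 'tool_pos': array([0.6584, 0.0573, 0.0782]), 'force': array([-2.5377,  0.6124,  6.726 ]), 'moment': array([0.3572, 0.9241, 0.1771]), 'opening': np.float64(0.0121), 'orientation': array([ 1.799998e+02,  1.870000e-02, -1.726265e+02])}
fence_grip [316.2 262.2] 0.87 [0.6581 0.0597 0.077 ]
clip_notch [345.8 180.8] 0.76 [0.6273 0.0744 0.025 ]
```

View pics/c4.png

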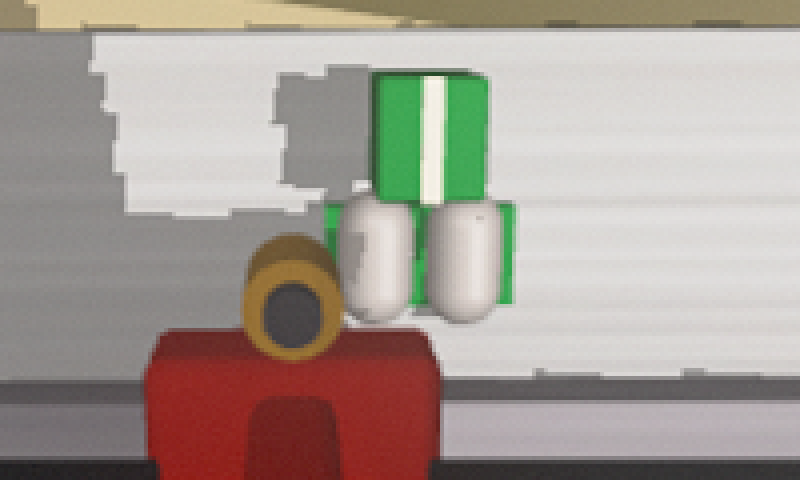

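Crop: plunger at column 293, ridges at 373 and 465, so the notch is at 419, about 19 mm ahead. Going on slowly.

Emit:
apply_moves(
  commands=[
    [[-0.04,0.3,0],0,1],
    [[-0.08,0.6,0],0,1],
    [[-0.12,0.9,0],0,1],
    [[-0.14,1.05,0],0,1],
    [[-0.14,1.05,0],0,1],
  ],
)

```text
clock: 12.75
tool_pos: [0.6574, 0.0652, 0.0783]
orientation: [-179.8, -0.0, -172.7]
force: [1.3, -10.9, 6.4]
opening: 0.0115
gripper_force: 30.0
```

Emit:
apply_moves(
  commands=[
    [[-0.01,0.1,0],0,1],
    [[-0.03,0.2,0],0,1],
    [[-0.04,0.3,0],0,1],
    [[-0.05,0.4,0],0,1],
    [[-0.06,0.5,0],0,1],
    [[-0.07,0.55,0],0,1],
    [[-0.07,0.55,0],0,1],
  ],
)

```text
clock: 13.33
tool_pos: [0.6564, 0.0723, 0.0783]
orientation: [-180.0, 0.0, -172.7]
force: [-1.9, -1.7, 6.3]
opening: 0.0118
gripper_force: 30.0
```

Emit:
apply_moves(
  commands=[
    [[-0.01,0.1,0],0,1],
    [[-0.02,0.15,0],0,1],
    [[-0.03,0.2,0],0,1],
    [[-0.03,0.2,0],0,1],
    [[-0.03,0.2,0],0,1],
  ],
)

```text
clock: 13.75
tool_pos: [0.656, 0.0749, 0.0783]
orientation: [-180.0, 0.0, -172.7]
force: [-2.8, 0.8, 6.8]
opening: 0.0118
gripper_force: 30.0
```

Run:
```python
from h import *
o=ctrl.get_obs();print({k:np.round(o[k],4) for k in('clock','tool_pos','force','moment','opening','orientation')})
p=shot('wrist','w5.png')
for q in(p,):
  for t,z in (('fence_grip',.077),('fence_ball',.025),('clip_notch',.025)):
    for r in ctrl.spot_point(q,t)[:2]: print(t,np.round(r['at'],1),round(r['score'],2),np.round(back(q,r['at'],z),4))
cv2.imwrite('pics/c5.png',cv2.resize(p['img'][110:230,220:420],(800,480),interpolation=3)[...,::-1])
```

```text
{'clock': np.float64(13.75), 'tool_pos': array([0.656 , 0.0749, 0.0783]), 'force': array([-2.7667,  0.7643,  6.8053]), 'moment': array([0.3978, 1.0104, 0.2269]), 'opening': np.float64(0.0118), 'orientation': array([-1.799995e+02,  1.700000e-02, -1.726585e+02])}
fence_grip [314.  262.8] 0.73 [0.6562 0.0763 0.077 ]
fence_ball [312.5 180.1] 0.72 [0.6272 0.0718 0.025 ]
clip_notch [315.9 178.7] 0.72 [0.626  0.0737 0.025 ]
clip_notch [314.4 179.4] 0.32 [0.6266 0.0729 0.025 ]
```

View pics/c5.png

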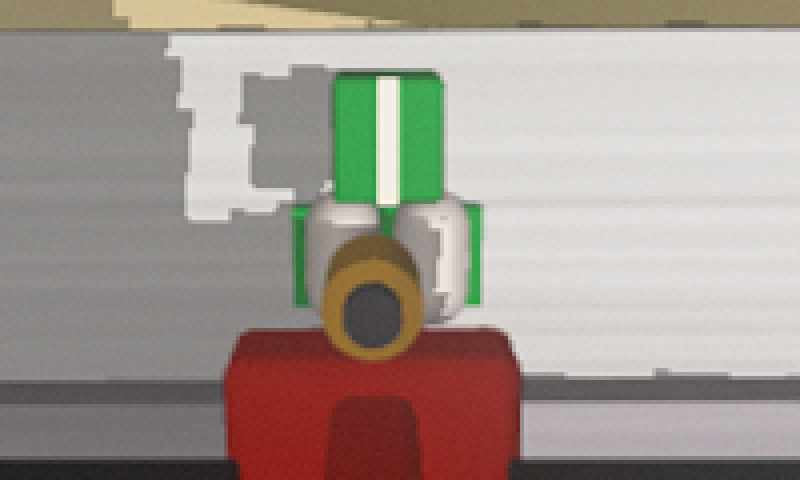

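The ball is past the first ridge. The plunger is at crop column about 375 and the notch at about 388, so 1–2 mm remain. I'll go 1.3 mm further, then loosen so it self-centres.

Emit:
apply_moves(
  commands=[
    [[-0.01,0.06,0],0,1],
    [[-0.02,0.13,0],0,1],
    [[-0.02,0.13,0],0,1],
    [[-0.02,0.13,0],0,1],
  ],
)

```text
clock: 14.28
tool_pos: [0.6558, 0.0764, 0.0782]
orientation: [180.0, 0.0, -172.7]
force: [-3.3, 1.8, 6.0]
opening: 0.0122
gripper_force: 30.0
```

Emit:
apply_moves(
  commands=[
    [[0,0,0],0,0.78],
    [[0,0,0],0,0.78],
    [[0,0,0],0,0.78],
    [[0,0,0],0,0.78],
    [[0,0,0],0,0.78],
    [[0,0,0],0,0.78],
    [[0,0,0],0,0.78],
    [[0,0,0],0,0.78],
  ],
)

```text
clock: 14.95
tool_pos: [0.6559, 0.076, 0.0775]
orientation: [-180.0, -0.0, -172.7]
force: [0.3, -0.5, 0.1]
opening: 0.0191
gripper_force: 0.0
```

Run:
```python
from h import *
p=shot('wrist','w6.png');s=shot('scene')
for q in(p,s):
  for t,z in (('fence_grip',.077),('fence_ball',.025),('clip_notch',.025),('dial_pointer',.023),('mark_green',.02)):
    for r in ctrl.spot_point(q,t)[:2]: print(t,np.round(r['at'],1),round(r['score'],2),np.round(back(q,r['at'],z),4))
a=p['img'][130:300,250:390]
cv2.imwrite('pics/c6.png',cv2.resize(a,(490,595),interpolation=3)[...,::-1])
```

```text
fence_grip [317.9 262.5] 0.6 [0.6552 0.0792 0.077 ]
fence_ball [315.2 178.7] 0.75 [0.6257 0.0744 0.025 ]
clip_notch [308.9 182.4] 0.77 [0.6285 0.0709 0.025 ]
fence_grip [330.1 247.3] 0.85 [0.6505 0.0805 0.077 ]
fence_ball [331.5 249.2] 0.91 [0.6304 0.0676 0.025 ]
fence_ball [465.2 287.8] 0.5 [0.5251 0.3406 0.025 ]
dial_pointer [440.5 192.4] 0.71 [0.3454 0.1722 0.023 ]
dial_pointer [349.4 169.4] 0.51 [ 0.4272 -0.0407  0.023 ]
```

View pics/c6.png

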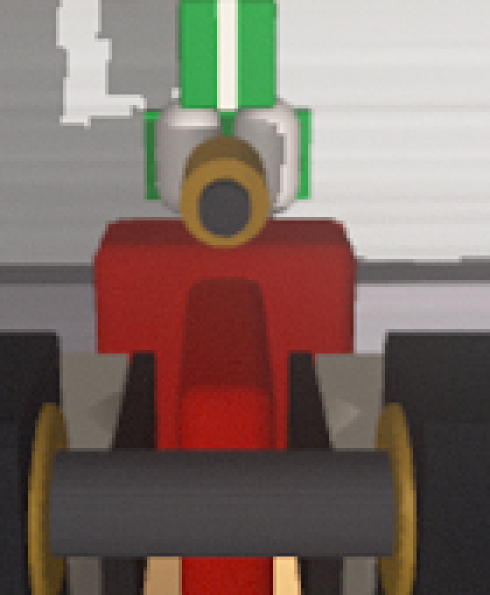

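Loosened, the fence centred itself: plunger at 225 against the tab stripe at 228, which parallax explains, and the side force is gone. The handle sits about 0.6 mm right of the pads' middle, so I'll shift a little and regrip.

Emit:
apply_moves(
  commands=[
    [[-0.01,0.06,0],0,0.78],
    [[-0.01,0.06,0],0,0.82],
    [[-0.01,0.06,0],0,0.85],
    [[-0.01,0.06,0],0,0.87],
    [[-0.01,0.06,0],0,1],
    [[-0.01,0.06,0],0,1],
    [[-0.01,0.06,0],0,1],
    [[-0.01,0.06,0],0,1],
    [[-0.01,0.06,0],0,1],
    [[-0.01,0.06,0],0,1],
    [[-0.01,0.06,0],0,1],
    [[-0.01,0.06,0],0,1],
  ],
)

```text
clock: 16.55
tool_pos: [0.6557, 0.0767, 0.0775]
orientation: [180.0, -0.0, -172.7]
force: [-0.6, 1.1, 0.2]
opening: 0.0117
gripper_force: 30.0
```

Run:
```python
from h import *
o=ctrl.get_obs();print({k:np.round(o[k],4) for k in('clock','tool_pos','force','opening','gripper_force','qvel')})
p=shot('wrist','w7.png')
# plunger/red block shift relative to the clip since the loosened, self-centred picture
a=cv2.imread('pics/w6.png');b=cv2.imread('pics/w7.png')
def loc(x0,y0,x1,y1):
    r=cv2.matchTemplate(cv2.resize(b[y0-8:y1+8,x0-8:x1+8],None,fx=8,fy=8,interpolation=2),cv2.resize(a[y0:y1,x0:x1],None,fx=8,fy=8,interpolation=2),5)
    _,v,_,l=cv2.minMaxLoc(r);return round(v,3),l[0]/8-8,l[1]/8-8
print('plunger',loc(298,168,332,204),'tab',loc(296,132,334,160))
```

```text
{'clock': np.float64(16.55), 'tool_pos': array([0.6557, 0.0767, 0.0775]), 'force': array([-0.6443,  1.1128,  0.1948]), 'opening': np.float64(0.0117), 'gripper_force': np.float64(29.9986), 'qvel': array([ 0.0207, -0.0068, -0.0163, -0.0199,  0.0508, -0.0301])}
plunger (0.977, -1.0, -0.125) tab (0.995, -1.25, 0.0)
```

Regripped: the plunger moved about 0.2 mm relative to the clip, the side force is about 1 N, and it is still. Handing in.

```bash
python3 -c "
from plant import ctrl
print(ctrl.close_job())"
```

```text
the job is handed in; nothing more can be done
None
```

I turned the dial to the green stud, then slid the fence into the clip's notch and handed the job in at about 16.6 s, with the handle still gripped and the fence at rest; the judge gave no verdict.

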